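Post the old bronze fittings through the sprung flap of the scrap box

ROBOT

A 6-joint arm with a two-finger parallel gripper is mounted at the origin on the work surface. World frame = base frame: x ahead of the robot, y to its left, z up, the work surface at z = 0. Lengths are in m, angles in rad, forces in N, time in s.
With the tool pointing down it reaches from about 0.25 to 0.725 m from the base axis. Payload 4 kg.
Tool frame: the origin (TCP) lies on the centre line of the jaws, within the pads' length; the fingertips stand ahead of it and the grasp point (between the pads) lies 3 mm ahead of it (bot.tcp_to_tips is the z of the fingertips in the tool frame, in m); z points along the fingers, y is the line along which they close (so a half turn about z gives the same grasp; the last joint's range is limited). The gripper opens to 85 mm and grips with 20 to 120 N. Pads are 22 mm wide; open, the fingers measure 114 mm over their backs; the gripper's body (76 mm by 85 mm) begins 54 mm behind the grasp point. The pads swing forward as they close: fully open they stand 13 mm farther back than shut.
Start: joints at [1.303, 0.241, 0.005, 1.335, 0, 1.571], TCP at [0.132, 0.482, 0.253] pointing down, gripper open.
Joint ranges: [-2.72, 2.72], [-1.05, 1.87], [-1.09, 1.28], [-1.99, 2.15], [-1.42, 1.44], [-3.14, 3.14]. Speed limits (rad/s): [2.79, 2.79, 3.14, 3.14, 3.14, 3.14].

INTERFACE

Orientations are given as a unit quaternion [x, y, z, w].
In Python, from workcell import telemetry, camera, camera_params, ticket, boxes_of, cut_out, spot_point, bot gives the robot as it stands.
- The arm moves only by the shell command python3 -m creep 'ROWS'. ROWS is text: rows parted by semicolons, each of 5 numbers parted by spaces: the opening, from 0 (shut) to 1 (fully open), then the shift along the tool's x, y, z in units of 150 mm (1.0 is 150 mm), then the turn about the tool's z in units of 180 degrees (1.0 is 180 degrees). In form: claw x y z turn; .... A call has 1 to 12 rows; each row is the pose to reach, as a shift and turn from the pose commanded when the call began, along the tool's axes at that moment, turning the shorter way round; what a row does not reach only later rows make up. A row lasts 1/8 s, in which the tool goes at most 62.5 mm and 10.7 degrees, less where a joint would pass 70% of its speed; a pose out of reach is approached as far as the arm can. A call with a number of a shift or a turn outside -1 to 1 is refused whole. A call with a gripper value outside its range is refused whole. The fingers move at their own pace and stop on an object; the grip force is fixed at half the most. Time passes only in rows, so rows that repeat a pose let the fingers close. It gives the time, the measured TCP pose, the force, the opening and the grip force at its end, in the units of the state.
- telemetry.get_obs(): the state, without advancing time (a new reading comes with each control period).
- camera(name): name is "scene" or "top" or "wrist"; returns the picture (480x640x3 uint8, red, green, blue); there is no depth.
- camera_params(name): a dict with "camera_matrix" (3x3 intrinsics, pixels), "k1" (the pictures are not rectified: a ray, as slopes to the right and down, at radius r is drawn at 1 + k1 r^2 times it, then the intrinsics apply), "eye" and "attitude" of the camera in the world. Camera axes: x right, y down, z forward; pixel columns grow to the right and rows downward; lengths in m; the calibration is good to about 2 mm. A picture is of the moment at which its call begins: read the wrist's pose just before it. camera_params takes no time and is no camera call; for the wrist camera it gives the pose at the moment of the call.
- ticket.job_done(): hands the job in; it is judged then, once.
Trained networks look in the newest picture that a camera, given by its name, has taken for a name from the list of things; names that differ only in an ending like _2 or _b are one class to them, and where a whole thing is asked for, a point or a joint stands for the part that bears it (a point fixed in the world has none). Each returns a list of dicts, best first, with "conf" (0 to 1); they miss things now and then, are a little off and sometimes report something else, mostly with a low value. They report only what shows in the picture. A call takes as long as a camera call. They do not tell look-alikes from the thing itself.
- boxes_of(thing, camera): "at" ([x, y, z] in m, in world coordinates, good to about 4 mm: the middle of the surface that is visible of it).
- cut_out(thing, camera): "pixels" (480x640 bool, what is visible of it).
- spot_point(thing, camera): "at" ([x, y, z] in m, in world coordinates, good to about 4 mm: a listed point, or the origin of a listed thing).
The state is a dict: "clock": time; "joint_pos": joint angles; "joint_vel": joint speeds; "tau": joint torques, N m; "eef_pos": TCP position; "tool_rot": TCP orientation; "ft_force": force on the tool from outside, world axes, zero at the start; "ft_torque": the same for the moment, N m; "grip_width": finger opening in m; "grasp_force": force on a finger pad.
Only numpy, scipy, OpenCV 4.12 (cv2) and the standard library are available. Lean on these libraries where they do the work, as an engineer would, in place of code of your own. Each camera call takes 0.05 s, during which the arm holds its last target. There are 200 camera calls.

TASK

The two old bronze pipe fittings that stand on the table are scrap (not the valve on the board): push them one after the other through the sprung flap of the blue scrap box, so that both end up inside with the flap snapped shut behind them. Let the flap shut with the hand out after the first before the second goes in. The new grey fittings, the mug, the spray can, the wrench and the pliers stay where they are, and those that stand stay standing.

Things in the scene. Friction and masses are not known exactly. Their poses are not given: they have to be found in the camera images.
- scrap_box: Blue metal box fixed to the table, on the robot's left; 200 (its x) x 190 (its y) x 225 mm high. Origin: centre of its underside, z up; its front looks along its own -x, roughly to world -y. Front wall 155 mm high; above it a yellow face slopes back and up at 40 degrees to the flat top: outward normal (-0.643, 0, 0.766), up the slope (0.766, 0, 0.643) in box axes. Walls 4 mm, floor 5 mm.
- slot (a point): Centre of the slot in the yellow sloping face, on its outer surface: (-58, 0, 190) mm in the box's frame. The only opening: 130 mm wide (along the box's y), 84 mm high (along the slope), so fingers can reach in with the fitting. A black flap fills it. Straight in along the normal 150 mm are free; inside, a steep chute from the front wall lets the fittings slide to the back.
- hood (a point): Middle of the outer edge of the blue hood plate: 190 mm wide, 4 mm thick, it stands on the face's upper edge (inner side 54 mm up the slope from the slot's centre), 60 mm out at right angles to the face. It covers the slot from above, so the tool goes in tilted about 40 degrees, along the face's normal.
- flap (a joint): Black flap 126 x 83 x 4 mm hinged on the slot's upper edge, 44 mm up the slope from its centre. 0 = shut, flush; grows swinging inward (only), in rad, to 1.35. Sprung shut (0.24 N m, +0.2 per rad): opens at 4 to 8 N, not by a fitting's weight. A fitting let go with fingertips 45 mm past the face falls in; one stuck in the flap can be pushed on in with closed fingertips.
- bronze_tail: Old bronze hose tail, yellow metal, 0.2 to 0.37 kg, 95 mm high, standing on its wider end. From the bottom: thread 32 mm across up to 14 mm, collar 38 mm across up to 26 mm, then a straight round barrel 26 mm across from 36 mm to the top (grip here). Origin: centre of its underside, z up its axis.
- bronze_tail_mid (a point): Middle of the bronze hose tail, on its axis 47.5 mm above its underside.
- bronze_nipple: Old bronze threaded nipple, reddish metal, 0.18 to 0.34 kg, height 80 mm, standing upright: round, 28 mm diameter, with a collar 38 mm diameter from 24 to 38 mm above its underside (grip above it). Origin: centre of its underside, z up its axis.
- bronze_nipple_mid (a point): Middle of the bronze nipple, on its axis 40 mm above its underside.
- grey_tail_a: New grey plastic hose tail, to be left alone; same shape as the bronze one: 95 mm high, standing on its wider end. From the bottom: thread 32 mm across up to 14 mm, collar 38 mm across up to 26 mm, then a straight round barrel 26 mm across from 36 mm to the top (grip here). Origin: centre of its underside, z up its axis.
- grey_tail_b: Second new grey plastic hose tail, to be left alone; same shape.
- mug: Blue mug, 80 mm diameter, 90 mm high, with a handle reaching about 35 mm beyond the rim along its own +y. Origin: centre of its underside.
- spray_can: Blue and red spray can, 60 mm diameter, 210 mm high, standing. Origin: centre of its underside.
- wrench: Adjustable wrench with a black handle and steel jaws lying along its own x, jaws to +x: from -118 to +144 mm, 60 mm wide at the jaws, 22 mm high. Origin at table level.
- pliers: Red and yellow pliers lying flat along their own x, jaws to +x: from -76 to +70 mm, about 36 mm wide, 13 mm high. Origin at table level.
Not all that is in view belongs to the job. What is shaped like the bronze_nipple but green is not meant.

How it is judged:
On the way:
1. one bronze fitting is inside the box and the flap has shut behind it, with the hand out of the slot (((x of bronze_tail_mid in the frame of scrap_box between -0.1 and 0.1 m and y of bronze_tail_mid in the frame of scrap_box between -0.095 and 0.095 m and z of bronze_tail_mid in the frame of scrap_box between 0 and 0.12 m) or (x of bronze_nipple_mid in the frame of scrap_box between -0.1 and 0.1 m and y of bronze_nipple_mid in the frame of scrap_box between -0.095 and 0.095 m and z of bronze_nipple_mid in the frame of scrap_box between 0 and 0.12 m)) and value of joint flap below 0.08 rad and contact force between the fingers and scrap_box below 0.5 N), for 0.1 s.
At the end, for the whole second after the job is handed in: The middles of both bronze fittings are within the box's walls and less than 120 mm above its underside, both at rest (under 30 mm/s), and the flap is shut to within 0.08 rad (x of bronze_tail_mid in the frame of scrap_box between -0.1 and 0.1 m and y of bronze_tail_mid in the frame of scrap_box between -0.095 and 0.095 m and z of bronze_tail_mid in the frame of scrap_box between 0 and 0.12 m and x of bronze_nipple_mid in the frame of scrap_box between -0.1 and 0.1 m and y of bronze_nipple_mid in the frame of scrap_box between -0.095 and 0.095 m and z of bronze_nipple_mid in the frame of scrap_box between 0 and 0.12 m and value of joint flap below 0.08 rad and velocity of joint flap below 0.2 rad/s and linear speed of each of bronze_tail, bronze_nipple below 0.03 m/s); the robot touches nothing.
It fails at once if a bystander (grey fitting, mug, spray can, wrench or pliers) is shifted more than 30 mm (distance of any of grey_tail_a, grey_tail_b, mug, spray_can, wrench, pliers from where it was at the start of the episode above 0.03 m).
It fails at once if a grey fitting, the mug or the spray can is tipped more than 0.5 rad (angle between any of grey_tail_a, grey_tail_b, mug, spray_can's own z axis and vertical above 0.5 rad).
It also fails if it takes over 64 s, if anything falls off the work surface, if the arm or the gripper's body presses on something with over 40 N, if the wrist force passes 120 N, or if a joint passes its speed limit or range.

## Working session

There is one attempt and no reset: what is moved stays moved. The work goes in short steps, Python scripts to look and compute and a shell command to move; the robot and the scene stay as the last step left them, time stands still between calls to the robot, and variables do not carry over. Pictures are saved under pics/ and viewed, at most 10 in all, crops included, and the job is handed in when it is done.

```bash
ls; mkdir -p pics
python3 - <<'E'
from workcell import *
import cv2
for c in("scene","top"):
    im=camera(c); cv2.imwrite(f"pics/{c}0.png",im[:,:,::-1])
    p=camera_params(c); print(c,p)
    for t in["bronze_tail","bronze_nipple","grey_tail_a","mug","spray_can","wrench","pliers","scrap_box","slot","hood"]:
        print(t,[(round(d["conf"],2),[round(float(v),3) for v in d["at"]]) for d in spot_point(t,c)])
print(telemetry.get_obs(), bot.tcp_to_tips)
E
```

```text
pics
scene {'camera_matrix': array([[497.55160202,   0.        , 318.36230034],
       [  0.        , 497.55160202, 243.10639642],
       [  0.        ,   0.        ,   1.        ]]), 'k1': 0.01282346445695343, 'eye': array([ 1.2673459 , -0.03447283,  0.88108923]), 'attitude': array([ 0.64855997,  0.64674003, -0.28485995, -0.28275803])}
bronze_tail [(0.82, [0.649, -0.003, 0.003])]
bronze_nipple [(0.85, [0.374, -0.255, 0.002]), (0.67, [0.457, -0.207, 0.001]), (0.65, [0.464, -0.306, 0.006])]
grey_tail_a [(0.92, [0.653, -0.157, 0.003]), (0.74, [0.498, -0.069, -0.004]), (0.59, [0.355, 0.084, 0.001])]
mug [(0.78, [0.353, 0.084, -0.001]), (0.47, [0.552, -0.404, 0.004])]
spray_can [(0.95, [0.552, 0.09, -0.003])]
wrench [(0.73, [0.553, -0.401, -0.001]), (0.39, [0.506, 0.324, -0.002])]
pliers [(0.65, [0.559, -0.135, -0.002])]
scrap_box [(0.63, [0.503, 0.326, -0.002]), (0.41, [0.494, 0.271, 0.274])]
slot [(0.87, [0.49, 0.268, 0.193])]
hood [(0.86, [0.493, 0.27, 0.269])]
top {'camera_matrix': array([[524.8619007 ,   0.        , 329.93618711],
       [  0.        , 524.8619007 , 234.44278701],
 
[... 748 characters left out ...]
{'clock': 1.1, 'joint_pos': array([ 1.30300554e+00,  2.40614815e-01,  5.01171146e-03,  1.33519027e+00,
       -1.36673485e-05,  1.57079016e+00]), 'joint_vel': array([-0.00154426, -0.00062989,  0.00158772,  0.00040024,  0.00065079,
        0.00087294]), 'tau': array([-5.19103071e-05, -3.72222590e+01,  2.52695990e+01,  1.39708416e-03,
       -6.66611811e-06, -2.59405425e-06]), 'eef_pos': array([0.13230688, 0.48218649, 0.25330354]), 'tool_rot': array([1.33492622e-01, 9.91049807e-01, 5.48566281e-07, 6.96928935e-06]), 'ft_force': array([-0.08723841, -0.58746795, -0.46511506]), 'ft_torque': array([-0.00336019, -0.02260688, -0.04477836]), 'grasp_force': 0.0, 'grip_width': 0.08545882565861553} 0.022
```

View pics/scene0.png

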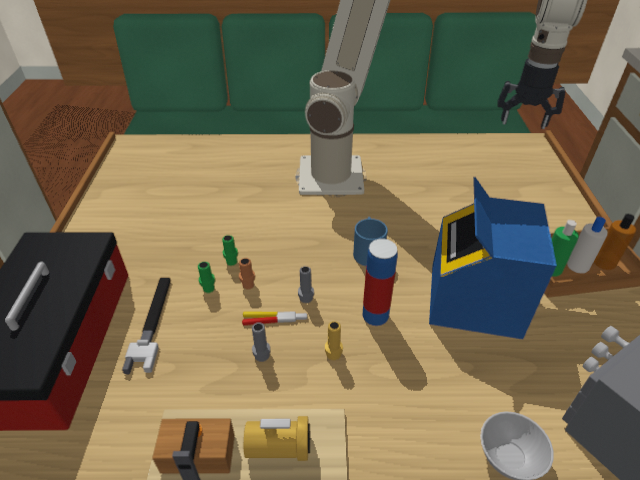

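View pics/top0.png

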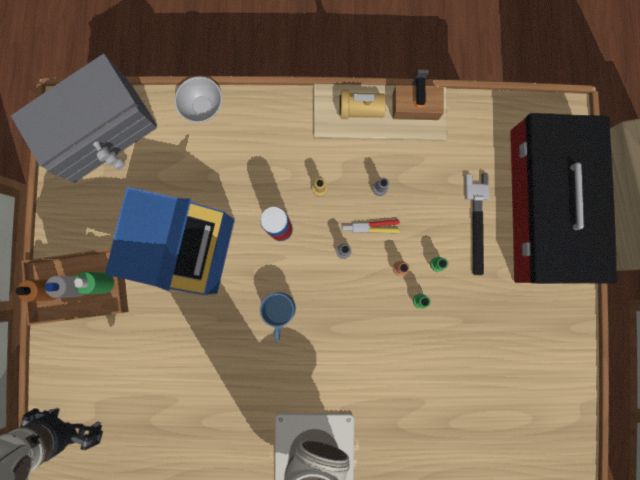

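The reddish nipple is at scene (246,273), top (401,268). Its look-alikes are the two green ones at scene (230,250) and (206,277), which are not meant. The yellow tail is at scene (334,340), top (319,186). The grey tails are at scene (306,285) and (260,342), and the yellow valve on the board is not meant. The moves have no tilt term, so before relying on tilt I'm testing what an out-of-reach target does to the tool's attitude.

```bash
python3 -m creep '1 0 0.5 -0.5 0;1 0 1 -0.7 0;1 0 1 -0.7 0;1 0 1 -0.7 0'; python3 -m creep '1 0 0.5 0 0;1 0 1 0 0;1 0 1 0 0;1 0 1 0 0;1 0 1 0 0'
python3 - <<'E'
from workcell import *
from scipy.spatial.transform import Rotation as R
o=telemetry.get_obs();print(o["joint_pos"].round(3),o["eef_pos"].round(3),R.from_quat(o["tool_rot"]).as_matrix().round(3))
import cv2,numpy as np
a=cv2.imread("pics/scene0.png")[220:380,180:360];cv2.imwrite("pics/crop.png",cv2.resize(a,None,fx=3.5,fy=3.5,interpolation=cv2.INTER_CUBIC))
# box yaw: back-project front corners of yellow face at z=.155 from top view
p=camera_params("top");K=p["camera_matrix"];M=R.from_quat(p["attitude"]).as_matrix()
def bp(u,v,z):
    d=np.array([(u-K[0,2])/K[0,0],(v-K[1,2])/K[1,1]]);s=d.copy()
    for _ in range(10): s=d/(1+p["k1"]*(s@s))
    w=M@np.r_[s,1];return p["eye"]+w*(z-p["eye"][2])/w[2]
A=bp(233,214,.155);B=bp(217,294,.155);e=A-B;print(A,B,np.linalg.norm(e),np.degrees(np.arctan2(e[1],e[0])),(A+B)/2)
E
```

```text
clock: 1.6
eef_pos: [0.173, 0.6305, 0.3575]
tool_rot: [0.134, 0.991, 0.001, 0.0]
ft_force: [0.1, -0.5, -1.2]
grip_width: 0.0854
grasp_force: 0.0
clock: 2.22
eef_pos: [0.2, 0.7289, 0.3328]
tool_rot: [0.133, 0.991, 0.025, 0.003]
ft_force: [-0.8, -0.2, 1.1]
grip_width: 0.0851
grasp_force: 0.0
[1.303 0.877 1.274 1.919 0.    1.571] [0.2   0.729 0.333] [[-0.964  0.264  0.013]
 [ 0.265  0.963  0.048]
 [ 0.     0.049 -0.999]]
[0.56623905 0.18354152 0.155     ] [0.38873728 0.21464822 0.155     ] 0.18020683675421217 -9.939989641573927 [0.47748817 0.19909487 0.155     ]
```

View pics/crop.png

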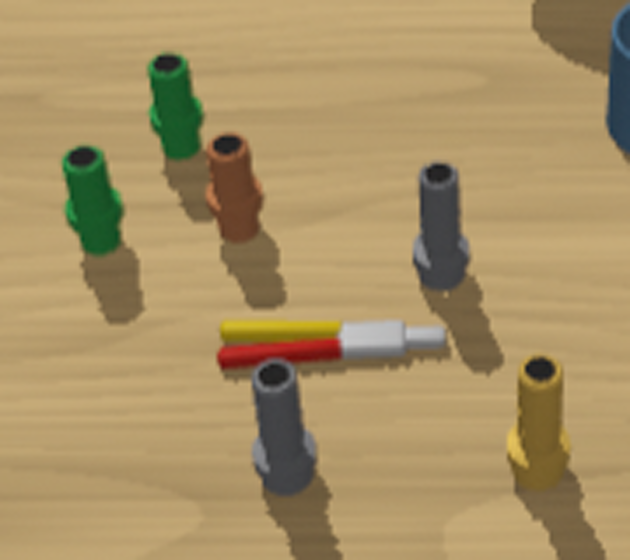

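The crop confirms it: the reddish nipple at crop (235,190) is flanked by two green ones, and the yellow tail is at (540,420). The out-of-reach target tilted the tool slightly, since the pitch is j2-j3+j4 and j4 is capped at 2.15. Going high with the elbow at its limit should force a larger tilt.

```bash
python3 -m creep '1 0 0 -0.4 0;1 0 0 -0.8 0;1 0 0 -1 0;1 0 0 -1 0'
cat > st.py <<'E'
from workcell import *
from scipy.spatial.transform import Rotation as R
o=telemetry.get_obs();m=R.from_quat(o["tool_rot"]).as_matrix();print(o["clock"],o["joint_pos"].round(3),o["eef_pos"].round(4));print(m.round(3))
E
python3 st.py;  python3 -m creep '1 0 0 -0.4 0;1 0 0 -0.8 0;1 0 0 -1 0;1 0 0 -1 0;1 0 0 -1 0';python3 st.py
```

```text
clock: 2.72
eef_pos: [0.1847, 0.673, 0.44]
tool_rot: [0.133, 0.99, 0.053, 0.007]
ft_force: [-0.5, 1.1, 0.1]
grip_width: 0.0858
grasp_force: 0.0
2.725 [ 1.303  0.726  1.275  2.013 -0.     1.571] [0.1847 0.673  0.44  ]
[[-0.964  0.263  0.028]
 [ 0.265  0.959  0.103]
 [-0.     0.106 -0.994]]
clock: 3.35
eef_pos: [0.1673, 0.6098, 0.5237]
tool_rot: [0.133, 0.988, 0.075, 0.01]
ft_force: [0.3, 0.3, -0.9]
grip_width: 0.0852
grasp_force: 0.0
3.35 [1.303 0.593 1.274 2.101 0.    1.571] [0.1673 0.6098 0.5237]
[[-0.964  0.262  0.04 ]
 [ 0.265  0.953  0.145]
 [ 0.     0.15  -0.989]]
```

```bash
cat > go.py <<'E'
# go.py gx gy gz : grasp-point target (world) -> shift in tool units
import sys,numpy as np
from workcell import *
from scipy.spatial.transform import Rotation as R
o=telemetry.get_obs();m=R.from_quat(o["tool_rot"]).as_matrix()
g=o["eef_pos"]+.003*m[:,2]
print(round(o["clock"],2),o["joint_pos"].round(2),"grasp",g.round(4),"z",m[:,2].round(3),"y",m[:,1].round(3),"w",o["grip_width"].round(4))
a=list(map(float,sys.argv[1:]))
for i in range(0,len(a),3): print(a[i:i+3],(m.T@(np.array(a[i:i+3])-g)/.15).round(3))
E
python3 go.py .45 .3 .52 .65 -.004 .4; python3 -m creep '1 0 0 0 -0.06;1 0 0 0 -0.12;1 0 0 0 -0.18;1 0 0 0 -0.24'; python3 st.py
python3 - <<'E'
from workcell import *
import cv2,numpy as np
im=camera("top")
for t in("slot","scrap_box","flap"):
    for d in cut_out(t,"top")[:2]:
        m=d["pixels"].astype(np.uint8);c=max(cv2.findContours(m,0,2)[0],key=cv2.contourArea);print(t,d["conf"],m.sum(),cv2.minAreaRect(c),cv2.approxPolyDP(c,3,True)[:,0].tolist())
E
```

```text
clock: 3.85
eef_pos: [0.1675, 0.6103, 0.5222]
tool_rot: [-0.241, 0.968, 0.064, 0.036]
ft_force: [0.1, 0.5, -0.3]
grip_width: 0.0851
grasp_force: 0.0
3.85 [1.303 0.595 1.274 2.101 0.    0.815] [0.1675 0.6103 0.5222]
[[-0.881 -0.471  0.039]
 [-0.462  0.875  0.142]
 [-0.101  0.107 -0.989]]
slot 0.97 10137 ((170.32374572753906, 242.0147705078125), (115.10931396484375, 95.07869720458984), 14.500167846679688) [[127, 188], [105, 273], [166, 290], [215, 293], [233, 219], [190, 198]]
slot 0.27 1500 ((477.0, 224.5), (103.0, 26.0), 90.0) [[467, 173], [465, 196], [473, 203], [472, 273], [479, 276], [484, 272], [482, 202], [490, 197], [485, 173], [478, 182]]
scrap_box 0.89 10183 ((170.67388916015625, 241.84518432617188), (114.3838119506836, 95.80085754394531), 13.626996040344238) [[128, 187], [105, 273], [166, 290], [216, 293], [234, 219], [189, 197]]
flap 0.94 1681 ((193.3905487060547, 248.25965881347656), (29.32316017150879, 59.711769104003906), 13.392498016357422) [[188, 217], [175, 274], [199, 279], [213, 224]]Traceback (most recent call last):
  File "go.py", line 7, in <module>
    print(round(o["clock"],2),o["joint_pos"].round(2),"grasp",g.round(4),"z",m[:,2].round(3),"y",m[:,1].round(3),"w",o["grip_width"].round(4))
                                                                                                                     ^^^^^^^^^^^^^^^^^^^^^
AttributeError: 'float' object has no attribute 'round'
```

```bash
sed -i 's/o\["grip_width"\].round(4)/round(o["grip_width"],4)/' go.py; python3 go.py .45 .3 .50 .65 -.004 .30
```

```text
4.05 [ 1.3   0.59  1.27  2.1  -0.    0.82] grasp [0.1675 0.6104 0.52  ] z [ 0.039  0.143 -0.989] y [-0.463  0.88   0.109] w 0.0855
[0.45, 0.3, 0.5] [-0.715 -2.707 -0.09 ]
[0.65, -0.004, 0.3] [-0.842 -5.252  0.99 ]
```

```bash
python3 -m creep '1 -0.1 -0.35 0 -0.06;1 -0.2 -0.7 0 -0.12;1 -0.26 -1 -0.03 -0.18' >/dev/null; python3 go.py .45 .3 .50 .65 -.004 .40
```

```text
4.42 [1.05 0.34 0.82 1.91 0.04 0.  ] grasp [0.2726 0.4938 0.5122] z [ 0.039  0.144 -0.989] y [-0.866  0.498  0.038] w 0.0853
[0.45, 0.3, 0.5] [ 0.528 -1.671 -0.059]
[0.65, -0.004, 0.4] [ 1.694 -3.861  0.362]
```

```bash
python3 -m creep '1 0 0 0 -0.05;1 0 0 0 -0.1' >/dev/null; python3 go.py .45 .3 .50 .65 -.004 .40
```

```text
4.67 [ 1.05  0.34  0.83  1.91  0.04 -0.31] grasp [0.2723 0.4945 0.5134] z [ 0.04   0.145 -0.989] y [-0.977  0.212 -0.009] w 0.0855
[0.45, 0.3, 0.5] [ 1.02  -1.432 -0.052]
[0.65, -0.004, 0.4] [ 2.802 -3.158  0.366]
```

```bash
python3 -m creep '1 0.28 -0.3 0 0;1 0.56 -0.6 0 0;1 0.84 -0.9 0 0;1 0.9 -1 0 0' >/dev/null;  python3 -m creep '1 0.28 -0.3 0 0;1 0.56 -0.6 0 0;1 0.84 -0.9 0.05 0;1 0.9 -1 0.05 0' >/dev/null; python3 -m creep '1 0.28 -0.3 0.1 0;1 0.56 -0.6 0.2 0;1 0.84 -0.9 0.3 0;1 1 -1 0.3 0' >/dev/null; python3 go.py .65 -.004 .2  .65 -.004 .08
python3 - <<'E'
from workcell import *
camera("wrist")
for t in("bronze_tail","bronze_tail_mid"): print([(round(d["conf"],2),d["at"]) for d in spot_point(t,"wrist")])
E
```

```text
6.17 [-0.07  0.51  0.77  1.81  0.15 -1.42] grasp [6.271e-01 5.000e-04 3.986e-01] z [ 0.035  0.146 -0.989] y [-0.977  0.214 -0.003] w 0.0854
[0.65, -0.004, 0.2] [ 0.196 -0.151  1.31 ]
[0.65, -0.004, 0.08] [ 0.316 -0.148  2.101]
[(0.59, [0.6522, -0.0081, 0.0008])]
[(0.81, [0.6526, -0.0118, 0.0443])]
```

```bash
python3 -m creep '1 0.1 -0.1 0.3 0;1 0.2 -0.16 0.6 0;1 0.2 -0.16 1 0;1 0.2 -0.16 1 0' >/dev/null; python3 go.py .651 -.007 .14  .651 -.007 .078
python3 - <<'E'
from workcell import *
camera("wrist")
for t in("bronze_tail","bronze_tail_mid"): print([(round(d["conf"],2),d["at"]) for d in spot_point(t,"wrist")])
E
```

```text
6.83 [-0.08  0.53  0.4   1.43  0.15 -1.44] grasp [ 0.6437 -0.0079  0.2428] z [ 0.024  0.147 -0.989] y [-0.978  0.21   0.008] w 0.0854
[0.651, -0.007, 0.14] [ 0.086 -0.052  0.68 ]
[0.651, -0.007, 0.078] [ 0.148 -0.055  1.088]
[(0.22, [0.3537, 0.0902, 0.0021])]
[(0.95, [0.6523, -0.0116, 0.0455])]
```

```bash
python3 -m creep '1 0.09 -0.05 0.3 0;1 0.1 -0.05 0.6 0;1 0.13 -0.05 0.85 0;1 0.15 -0.055 1 0;1 0.15 -0.055 1 0' >/dev/null; python3 go.py .651 -.008 .078
python3 - <<'E'
from workcell import *
import cv2
im=camera("wrist");cv2.imwrite("pics/w1.png",im[:,:,::-1])
for t in("bronze_tail","bronze_tail_mid"): print([(round(d["conf"],2),d["at"]) for d in spot_point(t,"wrist")])
E
```

```text
7.6 [-0.08  0.63  0.19  1.1   0.15 -1.44] grasp [ 0.6605 -0.0125  0.1001] z [ 0.044  0.145 -0.988] y [-0.977  0.212 -0.012] w 0.0851
[0.651, -0.008, 0.078] [0.007 0.07  0.147]
[(0.74, [0.6491, -0.0059, -0.0018])]
[(0.69, [0.6504, -0.0105, 0.0426])]
```

View pics/w1.png

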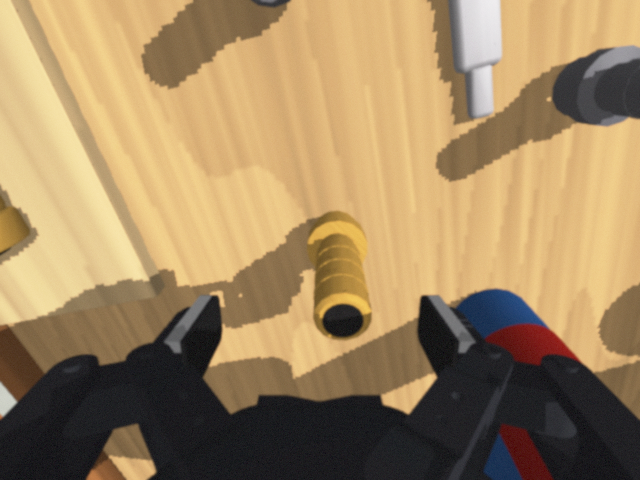

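The tail's top is at (342,318), between the fingertips at about (215,310) and (430,310), so it needs a small sideways correction before going down.

```bash
python3 -m creep '1 0.007 0.065 0.05 0;1 0.007 0.065 0.15 0;1 0.007 0.065 0.15 0;0.2 0.007 0.065 0.15 0;0 0.007 0.065 0.15 0;0 0.007 0.065 0.15 0;0 0.007 0.065 0.15 0' ; python3 go.py .651 -.008 .078
```

```text
clock: 8.62
eef_pos: [0.6497, -0.0088, 0.0788]
tool_rot: [-0.626, 0.776, 0.044, 0.062]
ft_force: [0.7, -0.7, 2.3]
grip_width: 0.0241
grasp_force: 59.0
8.62 [-0.08  0.63  0.13  1.04  0.15 -1.43] grasp [ 0.6498 -0.0083  0.0758] z [ 0.041  0.145 -0.989] y [-0.977  0.212 -0.009] w 0.0241
[0.651, -0.008, 0.078] [-0.006 -0.007 -0.014]
```

```bash
python3 -m creep '0 -0.06 0 -0.4 0;0 -0.12 0 -0.8 0;0 -0.15 0 -1 0' >/dev/null; python3 -m creep '0 -0.06 0 -0.4 0;0 -0.12 0 -0.8 0;0 -0.15 0 -1 0' >/dev/null;python3 -m creep '0 -0.06 0 -0.4 0;0 -0.25 0.2 -0.8 0;0 -0.5 0.4 -1 0;0 -0.75 0.7 -1 0;0 -0.95 0.95 -1 0' ; python3 go.py .45 .3 .53 .14 .60 .53
```

```text
clock: 10.0
eef_pos: [0.5519, 0.1286, 0.5358]
tool_rot: [-0.626, 0.776, 0.045, 0.061]
ft_force: [0.4, 0.8, -3.4]
grip_width: 0.0251
grasp_force: 61.7
10.0 [ 0.16  0.49  1.13  2.15  0.14 -1.19] grasp [0.552  0.129  0.5328] z [ 0.038  0.146 -0.989] y [-0.977  0.211 -0.006] w 0.0251
[0.45, 0.3, 0.53] [-0.957  0.906  0.159]
[0.14, 0.6, 0.53] [-2.46   3.348  0.373]
```

```bash
python3 -m creep '0 -0.26 0.3 0 0;0 -0.52 0.6 0 0;0 -0.75 0.95 0.1 0;0 -0.83 1 0.1 0' >/dev/null; python3 -m creep '0 -0.26 0.3 0 0;0 -0.52 0.6 0 0;0 -0.75 0.95 0.1 0;0 -0.83 1 0.1 0' >/dev/null;python3 -m creep '0 -0.26 0.3 0 0;0 -0.52 0.6 0 0;0 -0.75 0.95 0.1 0;0 -0.83 1 0.1 0;0 -0.83 1 0.1 0' ; python3 go.py  .14 .60 .7
```

```text
clock: 11.62
eef_pos: [0.1861, 0.5738, 0.544]
tool_rot: [-0.626, 0.776, 0.039, 0.058]
ft_force: [1.4, -0.8, -3.5]
grip_width: 0.025
grasp_force: 61.8
11.62 [ 1.26  0.56  1.28  2.15  0.   -0.1 ] grasp [0.1863 0.5742 0.5411] z [ 0.041  0.133 -0.99 ] y [-0.977  0.212 -0.012] w 0.025
[0.14, 0.6, 0.7] [-0.249  0.326 -1.039]
```

```bash
python3 -m creep '0 0 0.3 -0.2 0;0 0 0.4 -0.4 0;0 0 0.4 -0.8 0;0 0 0.4 -1 0;0 0 0.4 -1 0' >/dev/null; python3 go.py;python3 -m creep '0 0 0 -0.4 0;0 0 0 -0.8 0;0 0 0 -1 0;0 0 0 -1 0' >/dev/null; python3 go.py; python3 st.py
```

```text
12.25 [ 1.36  0.46  1.28  2.15 -0.01  0.  ] grasp [0.1222 0.5599 0.5966] z [ 0.06   0.225 -0.973] y [-0.977  0.215 -0.011] w 0.0247
12.75 [ 1.37  0.38  1.27  2.15 -0.01  0.01] grasp [0.1136 0.5279 0.645 ] z [ 0.077  0.307 -0.949] y [-0.977  0.213 -0.01 ] w 0.0247
12.75 [ 1.365  0.375  1.275  2.149 -0.012  0.005] [0.1134 0.527  0.6478]
[[-0.199 -0.977  0.077]
 [-0.928  0.213  0.307]
 [-0.316 -0.01  -0.949]]
```

```bash
python3 -m creep '0 -0.4 0 -0.4 0;0 -1 0 -1 0;0 -1 0 -1 0;0 -1 0 -1 0' >/dev/null; python3 go.py;python3 -m creep '0 0 0 -1 0;0 0 0 -1 0;0 0 0 -1 0;0 0 0 -1 0' >/dev/null; python3 go.py
```

```text
13.25 [ 1.37  0.34  1.27  2.15 -0.01  0.01] grasp [0.1096 0.5138 0.6637] z [ 0.083  0.339 -0.937] y [-0.977  0.212 -0.01 ] w 0.0246
13.75 [ 1.37  0.25  1.27  2.15 -0.01  0.01] grasp [0.1011 0.4747 0.709 ] z [ 0.1    0.42  -0.902] y [-0.977  0.212 -0.009] w 0.0246
```

Tilt is now 25.6°. Going back along the tool axis works best, so I'll continue that way.

```bash
for i in 1 2; do python3 -m creep '0 0.3 0 -1 0;0 0.3 0 -1 0;0 0.3 0 -1 0;0 0.3 0 -1 0' >/dev/null; python3 go.py;done
```

```text
14.25 [ 1.37  0.15  1.27  2.15 -0.01  0.01] grasp [0.0907 0.4243 0.757 ] z [ 0.118  0.51  -0.852] y [-0.977  0.212 -0.008] w 0.0249
14.75 [ 1.37  0.04  1.27  2.15 -0.01  0.  ] grasp [0.0798 0.3693 0.7993] z [ 0.134  0.594 -0.793] y [-0.977  0.211 -0.008] w 0.0247
```

```bash
python3 -m creep '0 0.3 0 -1 0;0 0.3 0 -1 0' >/dev/null
cat > slot.py <<'E'
import numpy as np,sys
from workcell import *
from scipy.spatial.transform import Rotation as R
o=telemetry.get_obs();m=R.from_quat(o["tool_rot"]).as_matrix();g=o["eef_pos"]+.003*m[:,2]
S=np.array([.4895,.267,.1905]);a=np.radians(77.5)
B=np.array([[np.cos(a),-np.sin(a),0],[np.sin(a),np.cos(a),0],[0,0,1]])
n=B@[-.643,0,.766];u=B@[.766,0,.643];w=B[:,1]
off=float(sys.argv[1]) # upslope offset mm
d=g-S;print(round(o["clock"],2),o["joint_pos"].round(2),"out/up/side mm",(1000*np.array([d@n,d@u,d@w])).round(1),"tilt",np.degrees(np.arccos(-m[2,2])).round(1),"ang to n",np.degrees(np.arccos(-m[:,2]@n)).round(1),"y.w",(m[:,1]@w).round(3),"f",o["ft_force"].round(1),"w",round(o["grip_width"],4),round(o["grasp_force"]),"z",g.round(3))
for h in map(float,sys.argv[2:]):
    t=S+n*h/1e3+u*off/1e3; print(h,(m.T@(t-g)/.15).round(3))
E
python3 slot.py 0 200 100 -27
```

```text
15.0 [ 1.36 -0.04  1.28  2.15 -0.01 -0.  ] out/up/side mm [511.3 382.9 420.9] tilt 42.2 ang to n 2.0 y.w 1.0 f [-0.9 -0.3 -3.4] w 0.0245 62 z [0.071 0.324 0.828]
200.0 [ 2.655 -2.779  1.981]
100.0 [ 2.68  -2.778  2.648]
-27.0 [ 2.712 -2.776  3.494]
```

```bash
for i in 1 2; do python3 -m creep '0 0.25 -0.28 0.1 0;0 0.5 -0.56 0.2 0;0 0.75 -0.84 0.3 0;0 0.9 -0.95 0.4 0;0 0.9 -0.95 0.4 0' >/dev/null; done; python3 slot.py 0 200 100 -27
```

```text
16.25 [-0.14 -0.17  0.18  1.85  0.73 -1.47] out/up/side mm [379.4 117.8 132. ] tilt 41.9 ang to n 1.8 y.w 1.0 f [ 0.1 -0.5 -2. ] w 0.0248 62 z [0.327 0.146 0.557]
200.0 [ 0.828 -0.88   1.167]
100.0 [ 0.85  -0.881  1.833]
-27.0 [ 0.879 -0.882  2.679]
```

```bash
python3 -m creep '0 0.25 -0.28 0.2 0;0 0.5 -0.56 0.4 0;0 0.75 -0.84 0.6 0;0 0.83 -0.88 0.9 0;0 0.83 -0.88 1 0;0 0.83 -0.88 1 0' >/dev/null; python3 slot.py 0 110 50 -27
```

```text
17.0 [-0.14  0.05 -0.11  1.34  0.73 -1.48] out/up/side mm [226.6   3.5   0.6] tilt 42.1 ang to n 1.9 y.w 1.0 f [-0.8  0.4 -3. ] w 0.0243 62 z [0.458 0.128 0.366]
110.0 [ 0.051 -0.003  0.776]
50.0 [ 0.065 -0.003  1.175]
-27.0 [ 0.084 -0.003  1.688]
```

Next I'll close to out = 110 mm and check from the scene camera before going in.

```bash
python3 -m creep '0 0.05 0 0.4 0;0 0.05 0 0.78 0;0 0.05 0 0.78 0' >/dev/null; python3 slot.py 0 50 -27
python3 - <<'E'
from workcell import *
import cv2
im=camera("wrist");s=camera("scene")[150:350,380:600]
cv2.imwrite("pics/s2.png",cv2.hconcat([cv2.resize(im,(440,330)),cv2.resize(s,(363,330))])[:,:800,::-1])
for t in("slot","bronze_tail_mid","hood"):
  for c in("wrist","scene"): print(t,c,[(round(d["conf"],2),d["at"]) for d in spot_point(t,c)][:1])
E
```

```text
17.38 [ 0.03  0.1  -0.31  0.95  0.71 -1.25] out/up/side mm [107.6  -0.9   2.1] tilt 42.0 ang to n 1.8 y.w 1.0 f [-1.  -0.4 -3.2] w 0.0245 62 z [0.472 0.199 0.272]
50.0 [ 0.008 -0.016  0.384]
-27.0 [ 0.025 -0.017  0.897]
slot wrist []
slot scene [(0.88, [0.4903, 0.2667, 0.1931])]
bronze_tail_mid wrist [(0.71, [0.4798, 0.2121, 0.2478])]
bronze_tail_mid scene [(0.63, [0.4754, 0.2085, 0.2511])]
hood wrist []
hood scene [(0.84, [0.4915, 0.2706, 0.2723])]
```

View pics/s2.png

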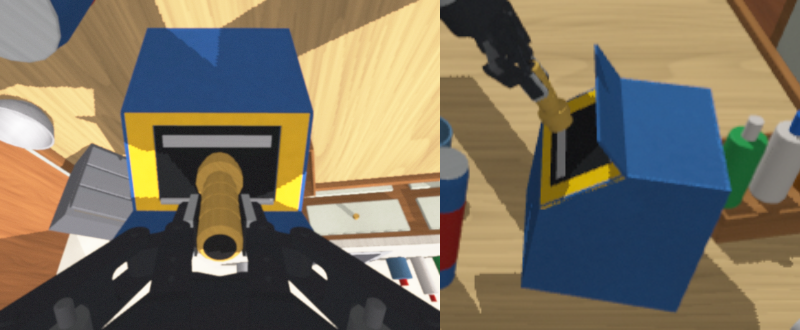

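```bash
python3 slot.py 5 90 0 -27
```

```text
17.77 [ 0.02  0.1  -0.31  0.95  0.71 -1.25] out/up/side mm [111.1  -0.3  -1.3] tilt 42.1 ang to n 1.9 y.w 1.0 f [-0.8 -0.2 -3.7] w 0.0247 62 z [0.475 0.197 0.275]
90.0 [-0.03   0.009  0.142]
0.0 [-0.008  0.012  0.742]
-27.0 [-0.002  0.012  0.922]
```

```bash
python3 -m creep '0 -0.03 0.01 0.14 0;0 -0.025 0.01 0.3 0;0 -0.02 0.01 0.45 0;0 -0.015 0.01 0.6 0' ; python3 slot.py 5 -27
```

```text
clock: 18.27
eef_pos: [0.4876, 0.2547, 0.2116]
tool_rot: [-0.587, 0.727, 0.22, 0.282]
ft_force: [-2.1, -8.4, -0.5]
grip_width: 0.0244
grasp_force: 62.9
18.27 [ 0.16  0.18 -0.41  0.66  0.67 -1.09] out/up/side mm [21.1  4.1 -0.8] tilt 42.0 ang to n 1.8 y.w 1.0 f [-2.1 -8.4 -0.5] w 0.0244 63 z [0.488 0.257 0.209]
-27.0 [0.005 0.008 0.321]
```

```bash
python3 -m creep '0 0.003 0.005 0.16 0;0 0.005 0.005 0.33 0;0 0.005 0.005 0.34 0;0.6 0.005 0.005 0.34 0;0.6 0.005 0.005 0.34 0;0.6 0.005 0.005 0.34 0;0.6 0.005 0.005 0.34 0' ; python3 slot.py 5 60
```

```text
clock: 19.15
eef_pos: [0.4939, 0.287, 0.1731]
tool_rot: [-0.587, 0.727, 0.221, 0.282]
ft_force: [0.0, -9.5, -5.9]
grip_width: 0.0509
grasp_force: 4.6
19.15 [ 0.23  0.24 -0.45  0.51  0.64 -1.01] out/up/side mm [-29.5   4.6   0.1] tilt 41.9 ang to n 1.8 y.w 1.0 f [ 0.  -9.5 -5.9] w 0.0509 5 z [0.494 0.289 0.171]
60.0 [-0.023 -0.004 -0.596]
```

```bash
python3 -m creep '0.75 0 0 0 0;0.75 0 0 0 0;0.75 0 0 0 0'
python3 - <<'E'
from workcell import *
import cv2
im=camera("wrist");cv2.imwrite("pics/w3.png",im[:,:,::-1])
E
```

```text
clock: 19.52
eef_pos: [0.4948, 0.2869, 0.1737]
tool_rot: [-0.587, 0.726, 0.22, 0.282]
ft_force: [2.4, -10.6, -5.9]
grip_width: 0.0643
grasp_force: 4.7
```

View pics/w3.png

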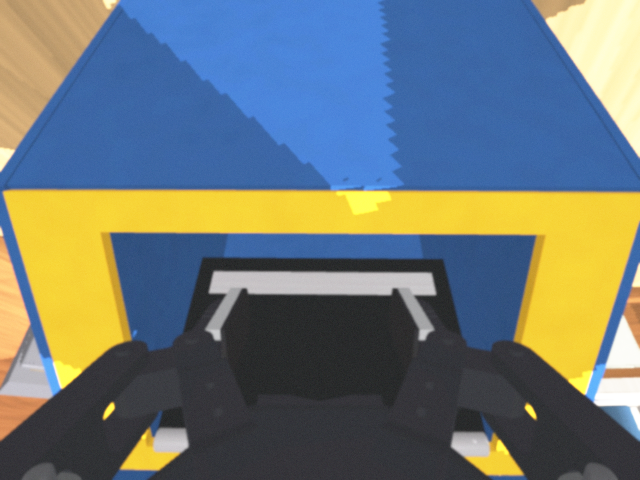

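The fitting is gone from between the pads and only the flap rests on the fingers, so I'm withdrawing.

```bash
python3 -m creep '0.75 0 0 -0.3 0;0.75 0 0 -0.7 0;0.75 0 0 -1 0;0.75 0 0 -1 0'
python3 - <<'E'
from workcell import *
import cv2
s=camera("scene")[140:350,380:600];cv2.imwrite("pics/s4.png",cv2.resize(s,None,fx=2.4,fy=2.4)[:,:,::-1])
for t in("bronze_tail",): print([(round(d["conf"],2),d["at"]) for d in spot_point(t,"scene")])
E
python3 go.py .15 .45 .5
```

```text
clock: 20.08
eef_pos: [0.474, 0.1902, 0.2912]
tool_rot: [-0.587, 0.724, 0.22, 0.288]
ft_force: [0.8, 0.3, -0.4]
grip_width: 0.0639
grasp_force: 0.0
[]
20.18 [ 0.02  0.08 -0.3   0.97  0.71 -1.27] grasp [0.4724 0.1931 0.2845] z [ 0.151  0.655 -0.74 ] y [-0.977  0.212 -0.013] w 0.0641
[0.15, 0.45, 0.5] [-1.889  2.445 -0.266]
```

View pics/s4.png

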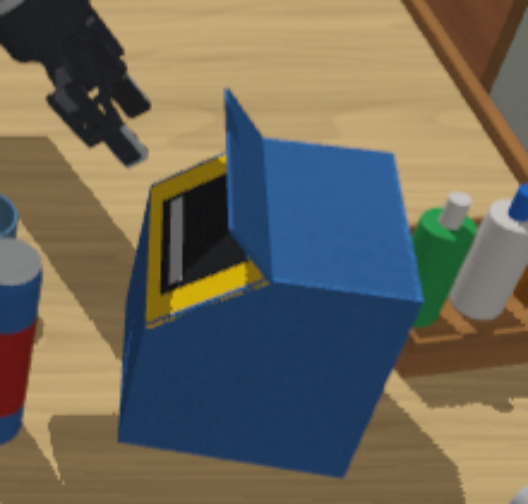

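The slot picture shows the flap shut flush after the first fitting. Next I untilt at the inner reach limit, along azimuth 77°.

```bash
python3 go.py .09 .38 .35; python3 -m creep '0.75 -0.2 0.36 -0.3 0;0.75 -0.3 0.7 -0.4 0;0.75 -0.4 1 -0.4 0;0.75 -0.4 1 -0.4 0' >/dev/null; python3 go.py .09 .38 .35;python3 -m creep '0.75 -0.1 0.36 0.1 0;0.75 -0.3 0.7 0.2 0;0.75 -0.4 1 0.3 0;0.75 -0.4 1 0.3 0' >/dev/null; python3 go.py .09 .38 .35 .06 .26 .35
```

```text
20.18 [ 0.02  0.08 -0.3   0.97  0.71 -1.27] grasp [0.4724 0.1931 0.2845] z [ 0.151  0.655 -0.74 ] y [-0.977  0.212 -0.013] w 0.0641
[0.09, 0.38, 0.35] [-0.819  2.749  0.108]
20.68 [ 0.16 -0.28 -0.41  1.12  0.68 -1.1 ] grasp [0.322  0.2307 0.3669] z [ 0.146  0.656 -0.74 ] y [-0.978  0.206 -0.011] w 0.0641
[0.09, 0.38, 0.35] [-0.421  1.72   0.51 ]
21.18 [ 0.79 -0.51 -0.55  0.88  0.38 -0.46] grasp [0.1884 0.3367 0.3707] z [ 0.136  0.657 -0.742] y [-0.981  0.195 -0.007] w 0.0638
[0.09, 0.38, 0.35] [-0.026  0.701  0.203]
[0.06, 0.26, 0.35] [ 0.585  0.741 -0.35 ]
```

```bash
python3 -m creep '0.75 0.1 0.36 0 0;0.75 0.3 0.7 -0.1 0;0.75 0.6 0.75 -0.3 0;0.75 0.6 0.75 -0.3 0' >/dev/null; python3 go.py;python3 -m creep '0.75 0.4 0 -0.1 0;0.75 0.8 0 -0.3 0;0.75 1 0 -0.5 0;0.75 1 0 -0.5 0' >/dev/null; python3 go.py
```

```text
21.68 [ 1.29 -0.87 -0.71  0.99  0.04 -0.06] grasp [0.0623 0.2607 0.3434] z [ 0.145  0.657 -0.74 ] y [-0.978  0.208 -0.007] w 0.0639
22.18 [ 0.4  -1.04 -0.74  1.43  0.55 -0.84] grasp [0.0282 0.1721 0.3004] z [ 0.132  0.619 -0.775] y [-0.978  0.207 -0.001] w 0.0644
```

```bash
python3 go.py .1 .42 .3 .1 .42 .14; python3 -m creep '0.75 -0.4 -0.1 0.4 0;0.75 -0.8 -0.2 0.8 0;0.75 -1 -0.3 1 0;0.75 -1 -0.3 1 0' >/dev/null; python3 go.py .09 .4 .14 .06 .26 .14
```

```text
22.18 [ 0.4  -1.04 -0.74  1.43  0.55 -0.84] grasp [0.0282 0.1721 0.3004] z [ 0.132  0.619 -0.775] y [-0.978  0.207 -0.001] w 0.0644
[0.1, 0.42, 0.3] [-1.327 -0.126  1.088]
[0.1, 0.42, 0.14] [-0.653 -0.125  1.914]
22.68 [ 1.16 -0.67 -0.81  0.75  0.13 -0.16] grasp [0.0955 0.3107 0.2809] z [ 0.132  0.619 -0.774] y [-0.979  0.205 -0.002] w 0.0639
[0.09, 0.4, 0.14] [0.149 0.16  1.091]
[0.06, 0.26, 0.14] [0.888 0.164 0.487]
```

```bash
python3 -m creep '0.75 0.3 0.1 0.4 0;0.75 0.5 0.16 0.6 0;0.75 0.7 0.16 0.5 0;0.75 0.9 0.16 0.5 0;0.75 0.9 0.16 0.5 0' >/dev/null; python3 go.py;python3 -m creep '0.75 0.4 0 -0.3 0;0.75 0.8 0 -0.6 0;0.75 0.8 0 -0.6 0;0.75 0.8 0 -0.6 0' >/dev/null; python3 go.py .06 .30 .14
```

```text
23.3 [ 1.29 -0.75 -1.09  0.59  0.05 -0.06] grasp [0.0627 0.2618 0.1735] z [ 0.126  0.595 -0.794] y [-0.978  0.206 -0.   ] w 0.0639
23.8 [ 0.41 -1.04 -1.05  1.18  0.48 -0.87] grasp [0.037  0.1593 0.1677] z [ 0.117  0.554 -0.824] y [-0.98   0.198 -0.006] w 0.064
[0.06, 0.3, 0.14] [-0.678  0.036  0.69 ]
```

```bash
python3 go.py .3 .1 .42; python3 -m creep '0.75 -0.1 -0.3 -0.3 0;0.75 -0.2 -0.6 -0.6 0;0.75 -0.3 -0.9 -1 0;0.75 -0.3 -1 -1 0;0.75 -0.3 -1 -1 0' >/dev/null; python3 go.py .33 .0 .45 .3 -.25 .45
```

```text
23.8 [ 0.41 -1.04 -1.05  1.18  0.48 -0.87] grasp [0.037  0.1593 0.1677] z [ 0.117  0.554 -0.824] y [-0.98   0.198 -0.006] w 0.064
[0.3, 0.1, 0.42] [-0.913 -1.808 -1.399]
24.43 [-0.51 -0.49 -0.63  1.62  0.57 -1.92] grasp [0.1557 0.0894 0.2936] z [ 0.123  0.552 -0.825] y [-0.977  0.214 -0.002] w 0.0642
[0.33, 0.0, 0.45] [-0.313 -1.265 -1.045]
[0.3, -0.25, 0.45] [ 1.065 -1.427 -1.99 ]
```

```bash
python3 -m creep '0.75 0 -0.25 -0.3 0;0.75 0.1 -0.5 -0.6 0;0.75 0.2 -0.8 -0.9 0;0.75 0.3 -1 -1 0;0.75 0.5 -1 -1 0' >/dev/null; python3 go.py .3 -.25 .45; python3 -m creep '0.75 0.3 -0.1 -0.3 0;0.75 0.6 -0.15 -0.6 0;0.75 0.8 -0.2 -0.9 0;0.75 1 -0.2 -1 0;0.75 1 -0.2 -1 0' >/dev/null; python3 go.py .15 -.4 .5
```

```text
25.05 [-0.79 -0.03 -0.13  1.83  0.49 -2.25] grasp [ 0.2729 -0.084   0.3742] z [ 0.118  0.551 -0.826] y [-0.98   0.197 -0.008] w 0.0643
[0.3, -0.25, 0.45] [ 0.584 -0.4   -1.006]
25.68 [-1.11  0.34  0.39  2.12  0.36 -2.57] grasp [ 0.2579 -0.2945  0.411 ] z [ 0.116  0.554 -0.825] y [-0.98   0.201 -0.003] w 0.0641
[0.15, -0.4, 0.5] [ 0.351  0.561 -0.962]
```

```bash
python3 -m creep '0.75 0.2 0.2 -0.4 0;0.75 0.4 0.4 -0.8 0;0.75 0.6 0.6 -1 0;0.75 0.6 0.6 -1 0;0.75 0.6 0.6 -1 0' >/dev/null; python3 go.py; python3 -m creep '0.75 0 0 -0.5 0;0.75 0 0 -1 0;0.75 0 0 -1 0;0.75 0 0 -1 0' >/dev/null; python3 go.py
```

```text
26.3 [-1.37  0.42  0.49  2.15  0.23 -2.79] grasp [ 0.1464 -0.3836  0.3971] z [ 0.13   0.509 -0.851] y [-0.977  0.21  -0.023] w 0.064
26.8 [-1.4   0.42  0.54  2.15  0.22 -2.81] grasp [ 0.1352 -0.4035  0.4075] z [ 0.142  0.46  -0.876] y [-0.975  0.219 -0.043] w 0.0643
```

```bash
python3 -m creep '0.75 0.6 0 -0.3 0;0.75 1 0 -0.5 0;0.75 1 0 -0.5 0' >/dev/null; python3 go.py; python3 -m creep '0.75 0.6 0 -0.8 0;0.75 1 0 -1 0;0.75 1 0 -1 0' >/dev/null; python3 go.py
```

```text
27.18 [-1.48  0.66  0.81  2.15  0.19 -2.87] grasp [ 0.1018 -0.5229  0.3526] z [ 0.151  0.419 -0.896] y [-0.972  0.227 -0.057] w 0.064
27.55 [-1.53  0.77  0.98  2.15  0.17 -2.91] grasp [ 0.0705 -0.5845  0.3266] z [ 0.157  0.364 -0.918] y [-0.969  0.234 -0.074] w 0.0641
```

```bash
python3 -m creep '0.75 0.5 -0.3 -1 0;0.75 0.8 -0.3 -1 0;0.75 0.8 -0.3 -1 0' >/dev/null; python3 go.py; python3 -m creep '0.75 0.5 -0.3 -1 0;0.75 0.5 -0.3 -1 0;0.75 0.5 -0.3 -1 0' >/dev/null; python3 go.py .455 -.207 .2
```

```text
27.93 [-1.53  0.83  1.1   2.15  0.18 -2.9 ] grasp [ 0.0734 -0.6216  0.3211] z [ 0.164  0.306 -0.938] y [-0.967  0.24  -0.091] w 0.0638
28.3 [-1.53  0.83  1.16  2.15  0.18 -2.89] grasp [ 0.0788 -0.6359  0.3396] z [ 0.172  0.246 -0.954] y [-0.963  0.245 -0.111] w 0.0639
[0.455, -0.207, 0.2] [-2.94  -1.611  2.023]
```

```bash
python3 -m creep '0.75 0.5 -0.3 -1 0;0.75 0.5 -0.3 -1 0;0.75 0.5 -0.3 -1 0' >/dev/null; python3 go.py .455 -.207 .35; python3 -m creep '0.85 -0.33 -0.2 0.05 0;0.85 -0.66 -0.4 0.1 0;0.9 -0.9 -0.6 0.15 0;0.9 -1 -0.6 0.15 0' >/dev/null; python3 -m creep '0.85 -0.33 -0.2 0.05 0;0.85 -0.66 -0.4 0.1 0;0.9 -0.9 -0.6 0.15 0;0.9 -1 -0.6 0.15 0' >/dev/null; python3 go.py .455 -.207 .3 .455 -.207 .2
```

```text
28.68 [-1.53  0.82  1.21  2.15  0.19 -2.87] grasp [ 0.0823 -0.6457  0.3622] z [ 0.18   0.186 -0.966] y [-0.959  0.25  -0.131] w 0.0641
[0.455, -0.207, 0.35] [-3.301 -1.642  1.07 ]
29.68 [-1.01  0.31  0.48  1.81  0.25 -2.36] grasp [ 0.3297 -0.3953  0.4088] z [ 0.179  0.188 -0.966] y [-0.96   0.246 -0.13 ] w 0.077
[0.455, -0.207, 0.3] [-1.209 -0.398  1.085]
[0.455, -0.207, 0.2] [-1.06  -0.312  1.729]
```

```bash
python3 -m creep '0.9 -0.35 -0.1 0.3 0;0.9 -0.7 -0.25 0.6 0;0.9 -1 -0.35 0.9 0;0.9 -1 -0.35 1 0;0.9 -1 -0.35 1 0' >/dev/null; python3 go.py .455 -.207 .12 .455 -.207 .062
python3 - <<'E'
from workcell import *
camera("wrist")
for t in("bronze_nipple","bronze_nipple_mid"): print([(round(d["conf"],2),d["at"].round(4) if hasattr(d["at"],"round") else d["at"]) for d in spot_point(t,"wrist")])
E
```

```text
30.3 [-0.65  0.19  0.05  1.4   0.26 -1.98] grasp [ 0.4369 -0.2384  0.3022] z [ 0.175  0.189 -0.966] y [-0.961  0.248 -0.125] w 0.0765
[0.455, -0.207, 0.12] [0.048 0.088 1.234]
[0.455, -0.207, 0.062] [0.135 0.137 1.608]
[(0.91, [0.4555, -0.2087, -0.0]), (0.87, [0.3764, -0.2527, 0.0002]), (0.74, [0.4675, -0.2978, 0.0035])]
[(0.92, [0.3704, -0.2575, 0.0444]), (0.81, [0.4622, -0.3031, 0.0412]), (0.75, [0.453, -0.2072, 0.0389])]
```

```bash
python3 -m creep '0.9 0 0.05 0.4 0;0.9 0.03 0.08 0.8 0;0.9 0.03 0.08 1 0;0.9 0.03 0.08 1 0' >/dev/null; python3 go.py .4545 -.2075 .11 .4545 -.2075 .061
python3 - <<'E'
from workcell import *
import cv2
im=camera("wrist");cv2.imwrite("pics/w5.png",im[:,:,::-1])
for t in("bronze_nipple","bronze_nipple_mid"): print([(round(d["conf"],2),d["at"]) for d in spot_point(t,"wrist")])
E
```

```text
30.95 [-0.59  0.27 -0.24  1.02  0.26 -1.91] grasp [ 0.4514 -0.214   0.1556] z [ 0.177  0.188 -0.966] y [-0.959  0.252 -0.127] w 0.0768
[0.4545, -0.2075, 0.11] [0.022 0.029 0.306]
[0.4545, -0.2075, 0.061] [0.096 0.071 0.622]
[(0.91, [0.4548, -0.2097, -0.0012]), (0.76, [0.3778, -0.252, 0.0005]), (0.57, [0.4654, -0.2963, 0.0049])]
[(0.96, [0.3742, -0.2572, 0.0408]), (0.7, [0.4639, -0.3002, 0.0416]), (0.57, [0.456, -0.2077, 0.0402])]
```

View pics/w5.png

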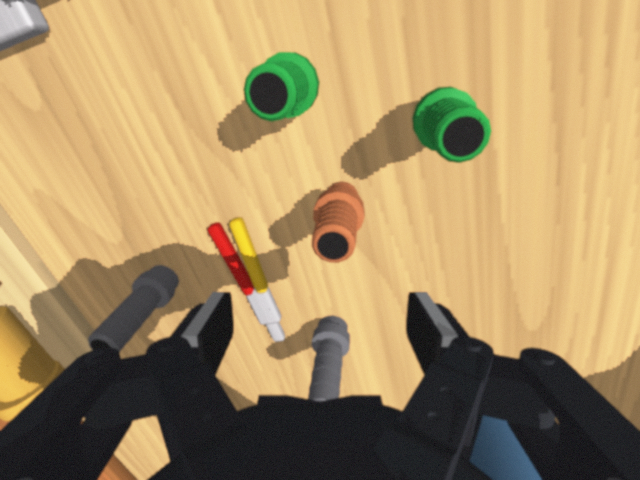

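The reddish nipple at (335,235) lies midway between the fingers, with the green ones farther off at (280,90) and (455,125).

```bash
python3 -m creep '0.9 0.02 0.03 0.2 0;0.9 0.05 0.045 0.4 0;0.9 0.095 0.07 0.61 0;0.9 0.095 0.07 0.62 0' >/dev/null; python3 go.py .455 -.208 .061
```

```text
31.6 [-0.57  0.38 -0.37  0.77  0.26 -1.9 ] grasp [ 0.4558 -0.2076  0.0625] z [ 0.179  0.187 -0.966] y [-0.959  0.251 -0.129] w 0.0768
[0.455, -0.208, 0.061] [0.006 0.006 0.008]
```

```bash
python3 -m creep '0.9 0 0 -0.02 0;0.3 0 0 -0.02 0;0 0 0 -0.02 0;0 0 0 -0.02 0;0 0 0 -0.02 0;0 0 0 -0.02 0' ; python3 -m creep '0 -0.06 0 -0.4 0;0 -0.1 0 -0.8 0;0 -0.15 0 -1 0;0 -0.15 0 -1 0';  python3 go.py .4 .1 .5
```

```text
clock: 32.35
eef_pos: [0.4549, -0.2085, 0.0695]
tool_rot: [-0.612, 0.78, 0.018, 0.129]
ft_force: [-3.1, -0.1, 7.6]
grip_width: 0.0283
grasp_force: 56.2
clock: 32.85
eef_pos: [0.4341, -0.2158, 0.2207]
tool_rot: [-0.612, 0.78, 0.015, 0.13]
ft_force: [0.2, -0.2, -4.1]
grip_width: 0.0263
grasp_force: 63.0
32.85 [-0.61  0.19 -0.17  1.16  0.26 -1.94] grasp [ 0.4346 -0.2153  0.2178] z [ 0.184  0.183 -0.966] y [-0.959  0.25  -0.136] w 0.0263
[0.4, 0.1, 0.5] [-2.365  0.491 -1.476]
```

```bash
python3 -m creep '0 -0.3 0 -0.2 0;0 -0.6 0 -0.4 0;0 -0.9 0 -0.7 0;0 -1 0 -0.7 0' >/dev/null; python3 -m creep '0 -0.3 0 -0.2 0;0 -0.6 0.1 -0.4 0;0 -0.9 0.2 -0.7 0;0 -1 0.2 -0.7 0' >/dev/null;  python3 -m creep '0 -0.3 0.3 0 0;0 -0.6 0.6 -0.1 0;0 -0.9 0.9 -0.2 0;0 -1 1 -0.2 0' >/dev/null; python3 -m creep '0 -0.3 0.3 0 0;0 -0.6 0.6 -0.1 0;0 -0.9 0.9 -0.2 0;0 -1 1 -0.2 0' >/dev/null; python3 go.py 0 .5 .6
```

```text
34.85 [ 1.16  0.02  0.55  1.86 -0.09 -0.18] grasp [0.1971 0.3914 0.5645] z [ 0.177  0.183 -0.967] y [-0.961  0.246 -0.129] w 0.0263
[0.0, 0.5, 0.6] [-0.46  1.41 -0.33]
```

```bash
python3 -m creep '0 -0.2 0.35 -0.1 0;0 -0.4 0.7 -0.3 0;0 -0.6 1 -0.5 0;0 -0.6 1 -0.8 0' >/dev/null; python3 -m creep '0 0 0.3 -0.4 0;0 -0.1 0.5 -0.8 0;0 -0.2 0.5 -1 0;0 -0.2 0.5 -1 0' >/dev/null; python3 slot.py 0; for i in 1 2; do python3 -m creep '0 0 0 -0.5 0;0 0 0 -1 0;0 0 0 -1 0;0 0 0 -1 0' >/dev/null; python3 go.py; done
```

```text
35.85 [ 1.73  0.22  1.06  2.15 -0.22  0.36] out/up/side mm [301.4 363.7 532.2] tilt 19.9 ang to n 22.0 y.w 0.994 f [ 0.   0.3 -2.7] w 0.0259 63 z [-0.012  0.465  0.655]
36.35 [ 1.77  0.11  1.01  2.15 -0.24  0.39] grasp [-0.0168  0.4149  0.6853] z [ 0.168  0.351 -0.921] y [-0.968  0.237 -0.086] w 0.0265
36.85 [ 1.81  0.01  0.97  2.15 -0.25  0.4 ] grasp [-0.0171  0.3697  0.7087] z [ 0.155  0.408 -0.9  ] y [-0.972  0.228 -0.064] w 0.026
```

```bash
for i in 1 2 3; do python3 -m creep '0 -0.3 0 -1 0;0 -0.3 0 -1 0;0 -0.3 0 -1 0;0 -0.3 0 -1 0' >/dev/null; python3 go.py; done
```

```text
37.35 [ 1.77 -0.02  1.01  2.15 -0.24  0.36] grasp [-0.0052  0.3572  0.7339] z [ 0.143  0.464 -0.874] y [-0.975  0.218 -0.044] w 0.0262
37.85 [ 1.73 -0.05  1.05  2.15 -0.22  0.3 ] grasp [0.0072 0.3386 0.7583] z [ 0.133  0.518 -0.845] y [-0.978  0.208 -0.027] w 0.026
38.35 [ 1.67 -0.09  1.08  2.15 -0.18  0.24] grasp [0.0203 0.3148 0.7815] z [ 0.126  0.57  -0.812] y [-0.98   0.199 -0.012] w 0.0262
```

```bash
for i in 1 2; do python3 -m creep '0 -0.2 0 -1 0;0 -0.2 0 -1 0;0 -0.2 0 -1 0' >/dev/null; done; python3 slot.py 2 200 110 -27
```

```text
39.1 [ 1.59 -0.17  1.27  2.15 -0.05  0.16] out/up/side mm [595.3 342.4 465.8] tilt 49.7 ang to n 12.0 y.w 0.991 f [ 0.2  0.8 -2. ] w 0.0262 63 z [0.009 0.25  0.867]
200.0 [ 2.639 -3.396  1.8  ]
110.0 [ 2.736 -3.475  2.386]
-27.0 [ 2.882 -3.597  3.28 ]
```

```bash
for i in 1 2; do python3 -m creep '0 0.22 -0.28 0.1 0;0 0.44 -0.56 0.2 0;0 0.66 -0.84 0.3 0;0 0.8 -1 0.4 0;0 0.8 -1 0.4 0' >/dev/null; done; python3 slot.py 2 200 110 -27; python3 st.py
```

```text
40.35 [-0.13 -0.25  0.22  2.12  0.83 -1.55] out/up/side mm [410.8 163.  241.4] tilt 47.7 ang to n 10.0 y.w 0.992 f [-0.6  0.7 -2.9] w 0.0265 63 z [0.224 0.183 0.61 ]
200.0 [ 1.218 -1.767  1.052]
110.0 [ 1.293 -1.841  1.643]
-27.0 [ 1.408 -1.953  2.542]
40.35 [-0.125 -0.252  0.217  2.119  0.829 -1.552] [0.2236 0.1811 0.6119]
[[-0.161 -0.986  0.039]
 [-0.66   0.137  0.738]
 [-0.734  0.093 -0.673]]
```

```bash
python3 -m creep '0 0.2 -0.3 0.15 0;0 0.4 -0.6 0.3 0;0 0.6 -0.9 0.45 0;0 0.6 -0.9 0.5 0' >/dev/null; python3 -m creep '0 0.2 -0.3 0.15 0;0 0.4 -0.6 0.3 0;0 0.6 -0.87 0.45 0;0 0.6 -0.87 0.5 0;0 0.6 -0.87 0.5 0' >/dev/null;  python3 slot.py 2 110 0 -27
python3 - <<'E'
from workcell import *
for c in("scene","wrist"):
  camera(c)
  print(c,[(round(d["conf"],2),d["at"]) for d in spot_point("bronze_nipple_mid",c)],[(round(d["conf"],2),d["at"]) for d in spot_point("bronze_nipple",c)][:1])
E
```

```text
41.48 [-0.15  0.17 -0.05  1.46  0.83 -1.6 ] out/up/side mm [ 2.102e+02  9.500e+00 -1.000e-01] tilt 47.8 ang to n 10.1 y.w 0.993 f [-0.5  0.7 -1.7] w 0.0265 63 z [0.462 0.142 0.358]
110.0 [ 0.135 -0.079  0.651]
0.0 [ 0.229 -0.167  1.373]
-27.0 [ 0.252 -0.189  1.551]
scene [(0.7, [0.466, -0.2997, 0.0394]), (0.65, [0.4601, 0.1581, 0.3303]), (0.55, [0.3764, -0.2518, 0.0401]), (0.52, [0.4625, 0.1787, 0.3004])] [(0.74, [0.4671, -0.3028, 0.0023])]
wrist [(0.56, [0.4622, 0.1593, 0.3328])] [(0.88, [0.4613, 0.1808, 0.2991])]
```

```bash
python3 slot.py 6 90 40 -30; python3 -m creep '0 0.1 -0.1 0.35 0;0 0.12 -0.12 0.7 0;0 0.12 -0.12 0.78 0;0 0.12 -0.12 0.78 0' >/dev/null; python3 slot.py 6 40 0 -30
python3 - <<'E'
from workcell import *
import cv2
im=camera("wrist");s=camera("scene")[150:350,380:600]
cv2.imwrite("pics/s6.png",cv2.hconcat([cv2.resize(im,(440,330)),cv2.resize(s,(360,330))])[:,:,::-1])
E
```

```text
41.77 [-0.15  0.17 -0.05  1.46  0.83 -1.6 ] out/up/side mm [210.9   9.   -0.5] tilt 47.7 ang to n 10.0 y.w 0.993 f [ 0.2  0.4 -2.7] w 0.026 63 z [0.462 0.141 0.358]
90.0 [ 0.123 -0.091  0.791]
40.0 [ 0.165 -0.13   1.119]
-30.0 [ 0.225 -0.185  1.579]
42.27 [ 0.01  0.22 -0.24  1.04  0.83 -1.36] out/up/side mm [89.5  5.3 -3.3] tilt 47.8 ang to n 10.1 y.w 0.992 f [-0.2  0.3 -2.3] w 0.0263 63 z [0.481 0.214 0.262]
40.0 [ 0.038 -0.018  0.328]
0.0 [ 0.071 -0.051  0.591]
-30.0 [ 0.097 -0.075  0.788]
```

View pics/s6.png

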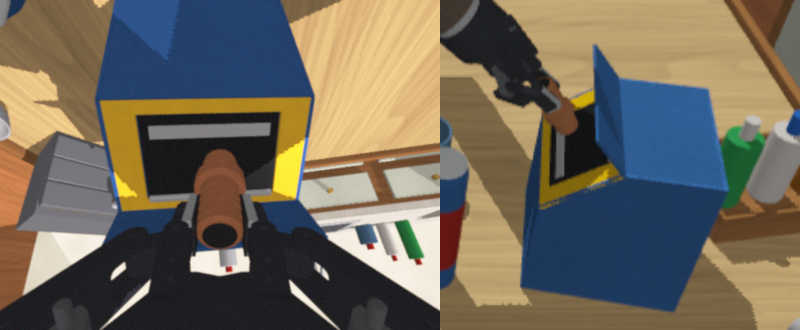

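The nipple at (220,180) points into the slot, which spans about 137–282 in the left picture. The flap is shut and the hand is clear of the hood, so I go in along the normal.

```bash
python3 -m creep '0 0.02 -0.02 0.16 0;0 0.038 -0.04 0.33 0;0 0.055 -0.06 0.46 0;0 0.071 -0.075 0.6 0' | grep force; python3 -m creep '0 0.013 -0.01 0.1 0;0 0.026 -0.024 0.2 0;0 0.028 -0.024 0.22 0;0.6 0.028 -0.024 0.22 0;0.6 0.028 -0.024 0.22 0;0.7 0.028 -0.024 0.22 0;0.7 0.028 -0.024 0.22 0;0.7 0.028 -0.024 0.22 0' ; python3 slot.py 6 60 100
python3 - <<'E'
from workcell import *
camera("wrist");print([(round(d["conf"],2),d["at"]) for d in spot_point("bronze_nipple_mid","wrist")])
E
```

```text
ft_force: [-1.3, -7.8, -0.8]
grasp_force: 63.8
clock: 43.88
eef_pos: [0.4928, 0.2891, 0.1679]
tool_rot: [-0.586, 0.703, 0.3, 0.271]
ft_force: [-19.1, -8.7, 2.8]
grip_width: 0.0596
grasp_force: 4.0
43.88 [ 0.17  0.34 -0.37  0.64  0.81 -1.13] out/up/side mm [-34.6   3.    1.9] tilt 47.7 ang to n 10.4 y.w 0.991 f [-19.1  -8.7   2.8] w 0.0596 4 z [0.493 0.291 0.166]
60.0 [-0.098  0.07  -0.62 ]
100.0 [-0.131  0.105 -0.882]
[]
```

```bash
python3 -m creep '0.55 0 0.02 0 0;0.55 -0.05 0.04 -0.3 0;0.55 -0.1 0.08 -0.65 0;0.55 -0.13 0.105 -0.95 0;0.55 -0.13 0.105 -1 0;0.55 -0.13 0.105 -1 0' | grep force
python3 - <<'E'
from workcell import *
import cv2
im=camera("wrist");s=camera("scene")
for t in("bronze_nipple","bronze_tail"): print([(round(d["conf"],2),d["at"]) for d in spot_point(t,"scene")])
cv2.imwrite("pics/s7.png",cv2.hconcat([cv2.resize(im,(440,330)),cv2.resize(s[150:350,380:600],(360,330))])[:,:,::-1])
E
```

```text
ft_force: [-0.3, 0.1, -0.7]
grasp_force: 0.0
[(0.91, [0.4672, -0.3024, 0.0014]), (0.7, [0.375, -0.2549, 0.0035])]
[]
```

View pics/s7.png

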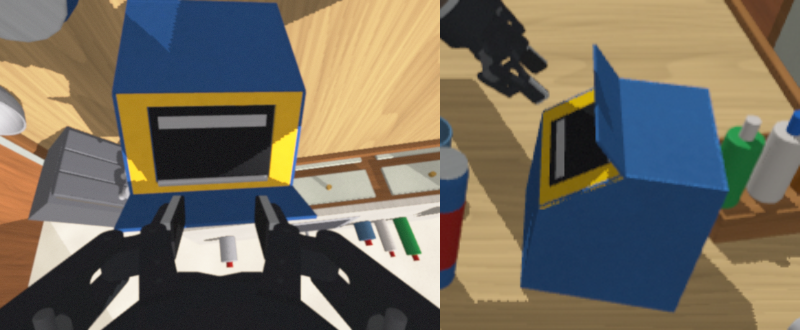

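The flap is shut flush, both bronze fittings are gone from view, and the hand is free with no contact force. Handing in.

```bash
python3 -m creep '0.55 0 0 -0.2 0;0.55 0 0 -0.2 0;0.55 0 0 -0.2 0;0.55 0 0 -0.2 0' | head -1; python3 -c "
from workcell import *
print(ticket.job_done())"
```

```text
clock: 45.42
the job is handed in; nothing more can be done
None
```

I pushed both bronze fittings through the flap into the scrap box, with the flap seen shut after each one, and handed the job in at about 45 s; the verdict was not shown.

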